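Charge a polishing brush from the compound jar and dab the brass disc

TASK

Take the red-handled polishing brush from its rack, dip it upright into the red jar and press its bristles on the middle of the compound cake, wherever in the jar the worn cake lies, until they give a little; then dab them in the same way on the middle of the brass disc. Never crush the bristles fully in, do not touch the green jar with the brush or disturb the green brush, the mallet, the mandrel or the other loose things, and finally hang the red brush back by its collar in its fork and let go.

Things in the scene. Friction and masses are not known exactly. Their poses are not given: they have to be found in the camera images.
- red_brush: brush hanging upright, bristles down, in one of the rack's forks; about 70 g. Origin: on its axis at the underside of its brass collar; z up along the handle. Collar 26 mm diameter, z 0 to 6 mm, rests on the fork. Red round handle, 16 mm diameter, z 6 to 76: grip around z 45, any yaw. Below: steel shank, 9 mm diameter, to z -80, then grey round bristles, 12 mm diameter, to z -96
- red_brush_tip (a point): centre of the end of the red brush's bristles, 96 mm below the brush's origin when not pressed; z up along the brush. The bristle bundle is springy: it slides up along the brush's axis, starts to give at about 0.5 N, takes 0.9 N more for each mm, and is crushed fully in after 8 mm, at about 7.7 N
- green_brush: brush of the same size and shape with a green handle, hanging in the other fork; same axes; not to be disturbed
- rack: fixed brush rack: wooden foot 120 x 170 x 12 mm, origin at the centre of its underside; upright board 22 mm thick, 140 mm wide, 135 mm high behind the forks. A dark steel plate, 6 mm thick, top 135 mm above the bench, from x -50 mm (front edge) to 0, has two slots 90 mm apart, 14 mm wide, from x -50 to -12, open towards the rack's -x (the robot's side)
- fork_left (a point): where a brush's origin lies when hung in the slot on the rack's +y side: mid-slot, 20 mm in from the front edge, at the plate's top; axes as the rack's. Either brush may hang here. To take a brush: lift it about 8 mm, draw it out along the rack's -x by 60 mm or more (bristles nearly as wide as the slot), then raise it; hang it back the opposite way
- fork_right (a point): the same for the fork on the rack's -y side
- red_jar: fixed open aluminium jar with a red band and a red cake of hard polishing compound in it; outer diameter 46 mm, inner 40 mm, 48 mm high, on a rubber foot of 60 mm diameter; origin at the centre of its underside, z up. The flat, firm top of the cake lies anywhere from 8 to 32 mm below the rim: the level differs each time and must be felt
- red_jar_rim (a point): centre of the red jar's mouth, at the height of the rim, 48 mm above the bench
- green_jar: jar of the same size with a green band and green compound, which would spoil the red brush; fixed; origin at the centre of its underside
- block: fixed engraver's block: dark steel foot of 68 mm diameter, 30 mm high, a wooden pad 56 x 56 mm on it, and on that a brass disc of 44 mm diameter; origin at the centre of its underside
- disc_top (a point): centre of the brass disc's flat top, 44 mm above the bench
- mallet: loose wooden mallet lying down; handle 220 mm long along its x, 22 mm thick, head 44 mm diameter and 75 mm long across the +x end (50 mm from the origin); origin on the bench below the handle's axis
- mandrel: loose steel ring mandrel standing up, 40 mm diameter at the foot, 150 mm high; origin at the centre of its foot
- white_jar: loose closed white jar, 48 mm diameter, 55 mm high; origin at the centre of its underside
- bowl: loose white ceramic bowl, 90 mm diameter, 35 mm high; origin at the centre of its underside
- emery_block: loose cork emery block, 90 x 35 x 22 mm; origin at the centre of its underside
- bench_pin: loose wooden bench pin with a notch, about 165 x 30 x 16 mm along its x; origin under the middle of its solid part

How it is judged:
On the way, in this order (a step that is already met when the one before it is completed fails the run):
1. the red brush's bristles, upright inside the red jar and near its middle, press on the compound with more than 1.5 N (contact force between red_brush and red_jar above 1.5 N and horizontal distance between red_brush_tip and red_jar_rim below 0.01 m and z of red_brush_tip in the frame of red_jar below 0.043 m and angle between red_brush's own z axis and vertical below 0.15 rad), for 0.2 s.
2. then the bristles press on the middle of the brass disc with more than 1.5 N, within 12 mm of its centre (contact force between red_brush and block above 1.5 N and horizontal distance between red_brush_tip and disc_top below 0.012 m and z of red_brush_tip in the frame of disc_top below 0.004 m and angle between red_brush's own z axis and vertical below 0.25 rad), for 0.2 s.
At the end, for the whole second after the job is handed in: the red brush hangs upright (within 7 degrees) by its collar in a fork of the rack: its origin within 20 mm of the fork's point and its collar on the plate (within 3 to 4 mm in height), at rest and released (((horizontal distance between red_brush and fork_left below 0.02 m and z of red_brush in the frame of fork_left between -0.003 and 0.004 m) or (horizontal distance between red_brush and fork_right below 0.02 m and z of red_brush in the frame of fork_right between -0.003 and 0.004 m)) and angle between red_brush's own z axis and vertical below 0.12 rad and linear speed of red_brush below 0.02 m/s and contact force between red_brush and the fingers below 0.1 N); the robot touches nothing.
It fails at once if the bristles are crushed fully in, on the compound or on the disc (more than 8.5 N) (contact force between red_brush and red_jar above 8.5 N or contact force between red_brush and block above 8.5 N).
It fails at once if the red brush touches the green jar (contact force between red_brush and green_jar above 0.2 N).
It fails at once if the green brush is disturbed (moved by more than 12 mm) (distance of green_brush from where it was at the start of the episode above 0.012 m).
It fails at once if a loose bystander is moved by more than 20 mm (distance of any of mallet, mandrel, white_jar, bowl, emery_block, bench_pin from where it was at the start of the episode above 0.02 m).
It also fails if it takes over 72 s, if anything falls off the work surface, if the arm or the gripper's body presses on something with over 40 N, if the wrist force passes 120 N, or if a joint passes its speed limit or range.

ROBOT

A 6-joint arm with a two-finger parallel gripper is mounted at the origin on the work surface. World frame = base frame: x ahead of the robot, y to its left, z up, the work surface at z = 0. Lengths are in m, angles in rad, forces in N, time in s.
With the tool pointing down it reaches from about 0.225 to 0.875 m from the base axis. Payload 3.4 kg.
Tool frame: the origin (TCP) lies between the finger pads; the fingertips stand 8 mm ahead of it and the grasp point (between the pads) lies 11 mm behind it; z points along the fingers, y is the line along which they close (so a half turn about z gives the same grasp; the last joint's range is limited). The gripper opens to 85 mm and grips with 20 to 120 N. Pads are 22 mm wide; open, the fingers measure 114 mm over their backs; the gripper's body (76 mm by 85 mm) begins 54 mm behind the grasp point. The pads swing forward as they close: fully open they stand 13 mm farther back than shut.
Start: joints at [1.027, 0.276, 1.505, -0, 1.361, -0.121], TCP at [0.236, 0.524, 0.239] pointing down, gripper open.
Joint ranges: [-2.89, 2.89], [-0.75, 2.08], [0.22, 2.7], [-1.18, 4.32], [0.11, 2.71], [-2.7, 2.7]. Speed limits (rad/s): [2.57, 2.57, 3.14, 3.14, 3.14, 3.14].

INTERFACE

Orientations are given as a unit quaternion [w, x, y, z].
In Python, from rig import manip gives the robot as it stands.
- The arm moves only by the tool move_arm, never from a script. Its argument "deltas" is a list that holds one entry, the list of rows, each a list of 5 numbers: the shift along the tool's x, y, z normalised to -1 to 1, where 1 is 80 cm, then the turn about the tool's z normalised to -1 to 1, where 1 is 120 degrees, then the closure, from -1 (fully open) to 1 (shut). In form: [[[tx, ty, tz, twist, grip], ...]]. A call has 1 to 12 rows; each row is the pose to reach, as a shift and turn from the pose commanded when the call began, along the tool's axes at that moment; what a row does not reach only later rows make up. A row lasts 1/10 s, in which the tool goes at most 50 mm and 8.59 degrees, less where a joint would pass 70% of its speed; a pose out of reach is approached as far as the arm can. A call with a number of a shift or a turn outside -1 to 1 is refused whole. A call with a gripper value outside its range is refused whole. The fingers move at their own pace and stop on an object; "squeeze" is the grip in N (left out, the last holds). Time passes only in rows, so rows that repeat a pose let the fingers close. It gives the time, the measured TCP pose, the force, the opening and the grip force at its end, in the units of the state.
- manip.get_state(): the state, without advancing time (a new reading comes with each control period).
- manip.get_image(name): name is "scene" or "top" or "wrist"; returns the picture (384x512x3 uint8, red, green, blue); there is no depth.
- manip.camera_params(name): a dict with "fx", "fy", "cx", "cy" (pixels), "R" (3x3) and "t" (3): a world point X has camera coordinates R X + t; the wrist camera has in their place "tool_from_camera" (4x4, takes a point from camera to tool coordinates, whose origin is the TCP and whose axes are the flange's). Camera axes: x right, y down, z forward; pixel columns grow to the right and rows downward; lengths in m; the calibration is good to about 2 mm. A picture is of the moment at which its call begins: read the wrist's pose just before it. camera_params takes no time and is no camera call.
- manip.sign_off(): hands the job in; it is judged then, once.
The state is a dict: "clock": time; "qpos": joint angles; "qd": joint speeds; "effort": joint torques, N m; "position": TCP position; "ee_rot": TCP orientation; "contact_force": force on the tool from outside, world axes, zero at the start; "moment": the same for the moment, N m; "width": finger opening in m; "gripper_force": force on a finger pad.
Only numpy, scipy, OpenCV 4.12 (cv2) and the standard library are available. Lean on these libraries where they do the work, as an engineer would, in place of code of your own. Each camera call takes 0.05 s, during which the arm holds its last target. There are 200 camera calls.

## Working session

There is one attempt and no reset: what is moved stays moved. The work goes in short steps, Python scripts to look and compute and a tool call to move; the robot and the scene stay as the last step left them, time stands still between calls to the robot, and variables do not carry over. Pictures are saved under pics/ and viewed, at most 14 in all, crops included, and the job is handed in when it is done.

Besides the shell and the picture viewer there is one more tool, called after "Request:" as a command line: name --argument value ..., lists and objects as JSON in quotes. move_arm: Moves the arm, as the interface text tells. Scaled input: -1 to 1 covers 80 cm each way for a shift and 120 degrees each way for a turn. Its arguments: {"type":"object","properties":{"deltas":{"type":"array","items":{"type":"array","items":{"type":"array","items":{"type":"number","minimum":-1,"maximum":1}}}},"squeeze":{"type":"number"}},"required":["deltas"]}

```bash
mkdir -p pics && python3 - <<'E'
from rig import manip
import cv2,numpy as np
s=manip.get_state();print(s)
for n in("scene","top"):
    im=manip.get_image(n);cv2.imwrite(f"pics/{n}0.png",im[:,:,::-1])
    print(n,manip.camera_params(n))
a=[cv2.imread(f"pics/{n}0.png") for n in("scene","top")]
print(manip.camera_params("wrist"))
E
```

```text
{'clock': 0.0, 'qpos': array([ 1.02702882e+00,  2.76592615e-01,  1.50615594e+00, -9.26586350e-06,
        1.36068717e+00, -1.21015222e-01]), 'qd': array([ 1.72797739e-03,  5.61736016e-04,  1.01322627e-03, -6.86042295e-04,
        9.78843354e-05, -2.68246121e-05]), 'effort': array([-4.10033399e-04, -4.16776621e+01, -2.45798492e+01, -1.03509860e-04,
        1.10640083e-02, -1.77898426e-05]), 'position': array([0.23565039, 0.52392202, 0.23843196]), 'ee_rot': array([-2.96419156e-04,  2.09804576e-01,  9.77742906e-01, -8.72573884e-04]), 'contact_force': array([-1.06959962,  0.63689422, -0.37475343]), 'moment': array([0.02881699, 0.01818865, 0.04430866]), 'gripper_force': 0.0, 'width': 0.08544027270721335}
scene {'fx': 399.1084028417551, 'fy': 399.1084028417551, 'cx': 252.2348951737294, 'cy': 192.5966411951995, 'R': array([[ 0.43207311,  0.90169459,  0.01611471],
       [ 0.5810166 , -0.2646559 , -0.76966029],
       [-0.68973367,  0.34191243, -0.63825023]]), 't': array([-0.28036284, -0.26336975,  1.72383611])}
top {'fx': 369.16119433456095, 'fy': 369.16119433456095, 'cx': 264.60229329163735, 'cy': 188.66502571694204, 'R': array([[ 0.01473375, -0.99987654, -0.0054608 ],
       [-0.98471451, -0.01356196, -0.17364734],
       [ 0.17355184,  0.00793581, -0.98479276]]), 't': array([0.0207023 , 0.59817901, 1.3601107 ])}
{'fx': 291.38893184808984, 'fy': 291.38893184808984, 'cx': 259.29864376449575, 'cy': 193.70534170302426, 'tool_from_camera': array([[ 6.64102878e-04, -9.48526655e-01, -3.16696610e-01,
         8.13901058e-02],
       [ 9.99999768e-01,  5.81105863e-04,  3.56518885e-04,
        -2.63902320e-04],
       [-1.54133409e-04, -3.16696773e-01,  9.48526821e-01,
        -1.34013059e-01],
       [ 0.00000000e+00,  0.00000000e+00,  0.00000000e+00,
         1.00000000e+00]])}
```

View pics/scene0.png

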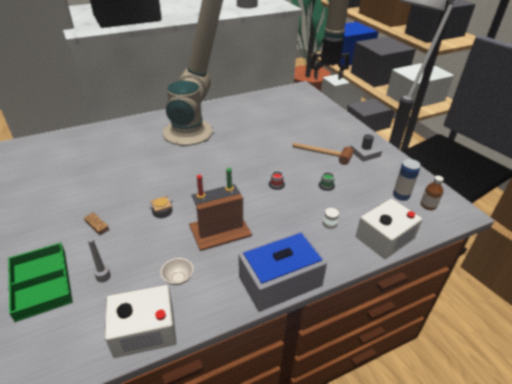

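View pics/top0.png

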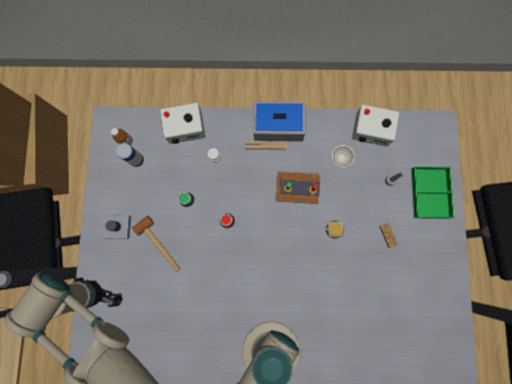

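The scene picture shows the rack at (220,215), with the red brush at (200,185) and the green one at (229,178). The red jar is at (277,180), the green jar at (328,181) and the block at (161,206). In the top picture the red handle is at (313,188), the red jar at (226,220) and the disc at (335,229).

```bash
cat > h.py <<'E'
from rig import manip
import cv2,numpy as np
from scipy.spatial.transform import Rotation as Ro
def cam(n,s=None):
    p=manip.camera_params(n);K=np.array([[p['fx'],0,p['cx']],[0,p['fy'],p['cy']],[0,0,1]])
    if n=="wrist":
        T=np.eye(4);T[:3,:3]=Ro.from_quat(np.roll(s['ee_rot'],-1)).as_matrix();T[:3,3]=s['position']
        W=np.linalg.inv(T@p['tool_from_camera']);return K,W[:3,:3],W[:3,3]
    return K,p['R'],p['t']
def ray(c,uv,z):
    K,R,t=c;d=R.T@np.linalg.solve(K,[*uv,1]);o=-R.T@t
    return o+d*(z-o[2])/d[2]
def proj(c,X):
    K,R,t=c;q=K@(R@np.asarray(X)+t);return q[:2]/q[2]
def blobs(im,lo,hi,amin=8):
    h=cv2.cvtColor(im,cv2.COLOR_RGB2HSV);m=cv2.inRange(h,lo,hi)
    n,_,st,ce=cv2.connectedComponentsWithStats(m)
    return [(st[i].tolist(),ce[i].round(1).tolist()) for i in range(1,n) if st[i][4]>=amin]
E
python3 - <<'E'
from h import *
im=cv2.imread("pics/top0.png")[:,:,::-1].copy();sc=cv2.imread("pics/scene0.png")[:,:,::-1].copy()
for n,i in(("top",im),("scene",sc)):
    print(n,"red",blobs(i,(0,170,110),(5,255,255)),"green",blobs(i,(50,130,50),(80,255,255)),"brass",blobs(i,(14,130,120),(24,255,255)))
c=cam("top")
for nm,uv,z in(("redjar",(226,220),.035),("greenjar",(185,200),.035),("disc",(335.5,229),.044),("redtop",(313,188),.21),("greentop",(288,187),.21)):print(nm,ray(c,uv,z).round(3))
a=cv2.resize(im[150:250,200:360],None,fx=5,fy=5,interpolation=cv2.INTER_CUBIC)
cv2.imwrite("pics/c1.png",a[:,:,::-1])
E
```

```text
top red [([365, 109, 5, 5, 16], [366.7, 111.1]), ([164, 112, 5, 5, 18], [166.1, 113.7]), ([313, 185, 4, 4, 13], [314.5, 186.2]), ([222, 215, 8, 9, 55], [225.6, 219.3])] green [([413, 167, 41, 51, 1840], [432.1, 192.3]), ([287, 183, 4, 6, 18], [288.2, 184.9]), ([180, 194, 9, 8, 55], [183.9, 197.5])] brass [([282, 173, 22, 7, 68], [292.9, 176.2]), ([311, 175, 8, 6, 26], [314.0, 177.1]), ([277, 180, 3, 7, 10], [278.2, 183.5]), ([285, 186, 6, 6, 17], [287.3, 189.2]), ([310, 187, 6, 8, 20], [312.0, 190.8]), ([277, 188, 6, 12, 23], [279.0, 194.2]), ([289, 195, 16, 7, 39], [296.5, 197.6]), ([307, 197, 6, 5, 13], [309.5, 198.8]), ([311, 197, 7, 6, 14], [314.9, 199.6]), ([138, 219, 13, 8, 43], [144.3, 222.8]), ([134, 225, 4, 5, 11], [135.6, 227.2]), ([330, 224, 12, 11, 100], [335.6, 228.9]), ([391, 235, 5, 10, 12], [393.1, 240.2])]
scene red [([408, 212, 6, 5, 21], [410.6, 214.0]), ([156, 311, 8, 8, 48], [159.9, 314.3])] green [([9, 244, 62, 77, 3532], [37.8, 281.6])] brass [([226, 187, 7, 4, 15], [229.2, 188.8]), ([197, 194, 8, 4, 20], [200.5, 195.8]), ([154, 198, 13, 9, 81], [160.5, 202.0]), ([493, 222, 19, 18, 79], [503.6, 230.9])]
redjar [0.477 0.175 0.035]
greenjar [0.552 0.336 0.035]
disc [ 0.448 -0.24   0.044]
redtop [ 0.575 -0.136  0.21 ]
greentop [ 0.577 -0.051  0.21 ]
```

View pics/c1.png

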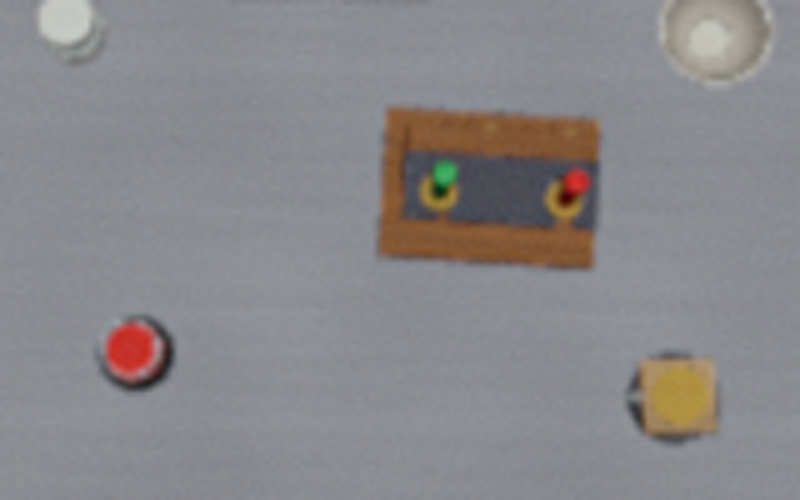

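```bash
cat >> h.py <<'E'
def plan(X,yaw_y=None,s=None):
    """normalised tool-frame move to TCP X with tool y at world angle yaw_y (deg, tool down)"""
    s=s or manip.get_state();R=Ro.from_quat(np.roll(s['ee_rot'],-1)).as_matrix()
    d=R.T@(np.asarray(X)-s['position']);a=np.degrees(np.arctan2(R[1,1],R[0,1]))
    tw=0 if yaw_y is None else -((yaw_y-a+90)%180-90)
    print("d",(d/.8).round(4),"twist",round(tw/120,4),"steps",np.linalg.norm(d)/.05,abs(tw)/8.59)
E
python3 - <<'E'
from h import *
c=cam("top")
r=ray(c,(313,190),.141);g=ray(c,(287.6,188),.141);print(r,g,np.linalg.norm(r-g),np.degrees(np.arctan2(*(g-r)[1::-1])))
for p in((380,257),(593,267),(388,108),(598,122)):print(ray(c,(200+p[0]/5,150+p[1]/5),.012).round(3))
plan([.555,-.11,.32],87.3)
E
```

```text
[ 0.57974266 -0.14469284  0.141     ] [ 0.58576083 -0.05383114  0.141     ] 0.09106078311566751 86.21058436431628
[ 0.555 -0.016  0.012]
[ 0.549 -0.182  0.012]
[ 0.674 -0.021  0.012]
[ 0.665 -0.187  0.012]
d [-0.6891 -0.5591 -0.101 ] twist -0.1794 steps 14.289745113034495 2.50583022252038
```

Request:
move_arm --deltas '[[[-0.69,-0.56,-0.1,-0.18,-1],[-0.69,-0.56,-0.1,-0.18,-1],[-0.69,-0.56,-0.1,-0.18,-1],[-0.69,-0.56,-0.1,-0.18,-1],[-0.69,-0.56,-0.1,-0.18,-1],[-0.69,-0.56,-0.1,-0.18,-1],[-0.69,-0.56,-0.1,-0.18,-1],[-0.69,-0.56,-0.1,-0.18,-1],[-0.69,-0.56,-0.1,-0.18,-1],[-0.69,-0.56,-0.1,-0.18,-1],[-0.69,-0.56,-0.1,-0.18,-1],[-0.69,-0.56,-0.1,-0.18,-1]]]'

```text
clock: 1.3
position: [0.5022, -0.0059, 0.3058]
ee_rot: [-0.0, 0.023, 1.0, 0.0]
contact_force: [1.5, 0.3, -0.0]
width: 0.0855
gripper_force: 0.0
```

```bash
python3 -c "
from h import *
s=manip.get_state();print(s['position'],s['clock']);plan([.555,-.11,.32],87)"
```

```text
[ 0.50215738 -0.00591937  0.30582734] 1.3
d [-0.072  -0.1269 -0.0178] twist 0.0029 steps 2.35167879326262 0.04026473707221663
```

Request:
move_arm --deltas '[[[-0.072,-0.127,-0.018,0,-1],[-0.072,-0.127,-0.018,0,-1],[-0.072,-0.127,-0.018,0,-1],[-0.072,-0.127,-0.018,0,-1],[-0.072,-0.127,-0.018,0,-1]]]'

```text
clock: 1.8
position: [0.5541, -0.1073, 0.3196]
ee_rot: [-0.001, 0.023, 1.0, 0.001]
contact_force: [-1.0, 0.2, -0.7]
width: 0.0853
gripper_force: 0.0
```

```bash
python3 - <<'E'
from h import *
s=manip.get_state();im=manip.get_image("wrist");np.save("w1.npy",np.array([s],dtype=object))
cv2.imwrite("pics/w1.png",im[:,:,::-1])
print(s['position'],s['ee_rot'])
c=cam("wrist",s)
for p in((.578,-.145,.135),(.586,-.055,.135)):print(proj(c,p))
E
```

```text
[ 0.55406115 -0.1072714   0.31955351] [-1.01309398e-03  2.30154626e-02  9.99734202e-01  8.87334284e-04]
[227.43206283 194.65440653]
[305.50345559 197.81038022]
```

View pics/w1.png

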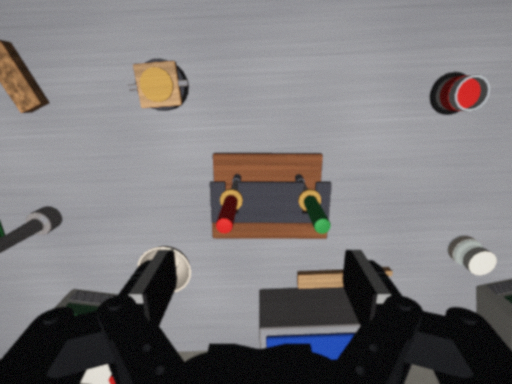

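The wrist view shows the red collar at (231,201), the green collar at (311,202), the disc at (156,84) and the red jar mouth at (468,93). The slots open upwards in the picture, towards the robot.

```bash
python3 - <<'E'
from h import *
im=cv2.imread("pics/w1.png")[:,:,::-1].copy();s=np.load("w1.npy",allow_pickle=True)[0];c=cam("wrist",s)
print(blobs(im,(12,140,120),(25,255,255)),'red',blobs(im,(0,170,50),(5,255,255)),'gr',blobs(im,(50,150,50),(80,255,255)))
for n,uv,z in(("redcol",(231,200.5),.141),("grcol",(311,201.5),.141),("redtop",(225,226),.211),("grtop",(323,226),.211),("disc",(156,84.5),.044),("rim",(468.5,93),.048),
 ("plateL",(213,182),.135),("plateR",(330,182.5),.135),("slotR",(237,181),.135),("slotG",(300,181),.135)):print(n,ray(c,uv,z).round(4))
a=cv2.resize(im[60:120,420:500],None,fx=5,fy=5,interpolation=cv2.INTER_CUBIC)
b=cv2.resize(im[55:115,125:205],None,fx=5,fy=5,interpolation=cv2.INTER_CUBIC)
d=cv2.resize(im[150:210,210:340],None,fx=5,fy=5,interpolation=cv2.INTER_CUBIC)[:,:650]
o=np.zeros((600,800,3),np.uint8);o[:300,:400]=a;o[:300,400:]=b;o[300:,:650]=d
cv2.imwrite("pics/c2.png",o[:,:,::-1])
E
```

```text
[([141, 68, 32, 33, 818], [156.2, 84.1]), ([283, 158, 5, 4, 9], [285.3, 159.0]), ([221, 187, 21, 22, 185], [231.6, 195.8]), ([299, 188, 21, 22, 177], [308.0, 196.2]), ([310, 227, 15, 10, 25], [317.0, 232.6]), ([252, 231, 7, 3, 10], [254.9, 231.7]), ([214, 232, 3, 5, 8], [214.9, 234.0]), ([260, 233, 7, 4, 11], [263.5, 234.2]), ([295, 232, 7, 3, 9], [298.2, 233.1])] red [([455, 76, 4, 4, 9], [456.8, 77.6]), ([441, 79, 14, 32, 167], [446.5, 94.6]), ([458, 79, 23, 28, 462], [468.9, 92.9]), ([216, 196, 20, 38, 409], [226.1, 217.3]), ([110, 376, 6, 8, 31], [112.1, 380.1])] gr [([314, 217, 15, 15, 136], [321.8, 224.6]), ([0, 228, 3, 8, 14], [0.6, 231.8])]
redcol [ 0.5832 -0.1407  0.141 ]
grcol [ 0.5886 -0.0496  0.141 ]
redtop [ 0.5829 -0.1398  0.211 ]
grtop [ 0.587  -0.0506  0.211 ]
disc [ 0.4511 -0.2385  0.044 ]
rim [0.4804 0.1723 0.048 ]
plateL [ 0.5621 -0.1602  0.135 ]
plateR [ 0.5688 -0.0272  0.135 ]
slotR [ 0.5622 -0.1328  0.135 ]
slotG [ 0.5655 -0.0613  0.135 ]
```

View pics/c2.png

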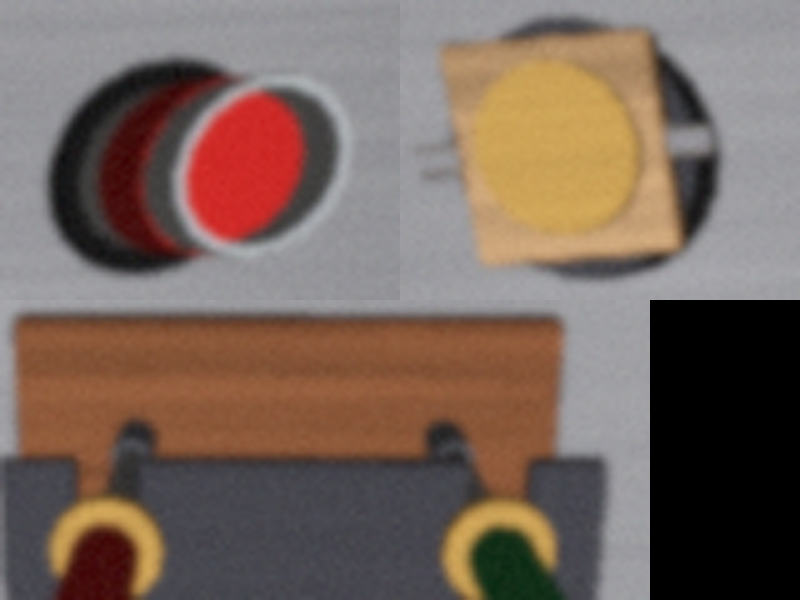

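```bash
python3 - <<'E'
from h import *
s=np.load("w1.npy",allow_pickle=True)[0];c=cam("wrist",s)
print(ray(c,(472.3,92.8),.048).round(4),ray(c,(231.4,182),.135).round(4))
for z in(.016,.024,.032,.04):print(z,ray(c,(468.9,93),z).round(4))
plan([.583,-.140,.27],87);plan([.583,-.140,.169],87)
E
```

```text
[0.4803 0.1773 0.048 ] [ 0.5631 -0.1393  0.135 ]
0.016 [0.481  0.1947 0.016 ]
0.024 [0.4808 0.1892 0.024 ]
0.032 [0.4807 0.1838 0.032 ]
0.04 [0.4805 0.1783 0.04  ]
d [-0.0384 -0.0401  0.0622] twist 0.0035 steps 1.3329788766139616 0.049183952753440986
d [-0.0386 -0.0403  0.1884] twist 0.0035 steps 3.143803202580895 0.049183952753440986
```

Request:
move_arm --deltas '[[[-0.0385,-0.04,0.06,0.0035,-1],[-0.0385,-0.04,0.06,0.0035,-1],[-0.0385,-0.04,0.06,0.0035,-1],[-0.0385,-0.04,0.12,0.0035,-1],[-0.0385,-0.04,0.16,0.0035,-1],[-0.0385,-0.04,0.188,0.0035,-1],[-0.0385,-0.04,0.188,0.0035,-1]]]'

```text
clock: 2.55
position: [0.5815, -0.1391, 0.1679]
ee_rot: [-0.003, 0.026, 1.0, 0.001]
contact_force: [0.7, 0.2, 0.4]
width: 0.0856
gripper_force: 0.0
```

```bash
python3 -c "
from h import *
s=manip.get_state();print(s['position'],s['ee_rot'])
im=manip.get_image('wrist');cv2.imwrite('pics/w2.png',im[:,:,::-1])"
```

```text
[ 0.58146834 -0.13907075  0.1678882 ] [-0.00307107  0.0259195   0.99965833  0.00140645]
```

View pics/w2.png

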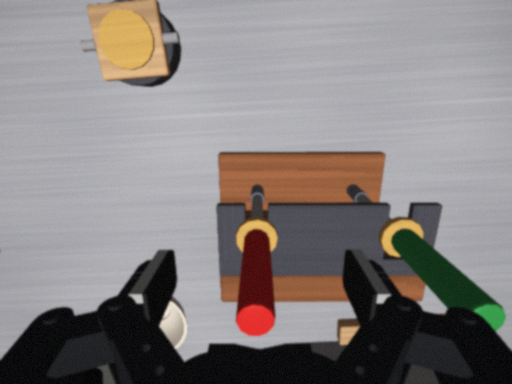

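The red brush stands midway between the open fingers: handle top at (256,320), collar at (257,238). The green handle is clear of the right finger.

Request:
move_arm --deltas '[[[0,0,0,0,1],[0,0,0,0,1],[0,0,0,0,1],[0,0,0,0,1],[0,0,0,0,1],[0,0,0,0,1],[0,0,0,0,1],[0,0,0,0,1],[0,0,0,0,1],[0,0,0,0,1]]]' --squeeze 60

```text
clock: 3.6
position: [0.5843, -0.1414, 0.1706]
ee_rot: [0.001, 0.027, 1.0, 0.0]
contact_force: [0.4, 1.6, 5.5]
width: 0.0147
gripper_force: 58.3
```

```bash
python3 - <<'E'
from h import *
s=manip.get_state();c=cam("wrist",s);im=manip.get_image("wrist")
print(s['position'],s['ee_rot'],s['contact_force'],s['width'])
print(blobs(im,(12,140,120),(25,255,255),40),blobs(im,(0,170,50),(5,255,255),40))
for p in((.583,-.1405,.141),(.583,-.1405,.211)):print(proj(c,p))
cv2.imwrite('pics/w3.png',im[:,:,::-1])
plan(s['position']+[0,0,.008]);plan(s['position']+[-.075,-.004,.008]);plan(s['position']+[-.075,-.004,.09])
E
```

```text
[ 0.58433064 -0.14137702  0.1705638 ] [5.04685011e-04 2.66054528e-02 9.99645884e-01 4.42798673e-05] [0.41292052 1.55447577 5.52182538] 0.014651034677391438
[([103, 5, 54, 59, 2123], [129.3, 32.8]), ([358, 153, 23, 10, 67], [367.9, 156.5]), ([367, 160, 17, 10, 40], [377.2, 162.8]), ([355, 162, 27, 23, 99], [368.1, 172.4]), ([332, 165, 36, 14, 111], [351.0, 173.0]), ([331, 177, 19, 18, 112], [339.0, 186.8]), ([370, 181, 11, 14, 44], [374.0, 188.0]), ([314, 184, 11, 12, 45], [319.3, 189.6]), ([240, 213, 39, 25, 365], [258.2, 223.7]), ([383, 212, 41, 39, 557], [399.5, 227.5]), ([352, 270, 18, 8, 48], [360.3, 273.3]), ([377, 270, 50, 23, 305], [402.9, 283.3]), ([364, 275, 10, 17, 63], [368.6, 283.0])] [([240, 224, 40, 101, 2741], [259.3, 278.9])]
[260.88089741 232.68412965]
[261.8351437  312.11950587]
d [-0.     -0.0001 -0.01  ] twist 0.0 steps 0.15993041075722 0.0
d [ 0.0933 -0.01   -0.0101] twist 0.0 steps 1.5108166889028543 0.0
d [ 0.0932 -0.01   -0.1126] twist 0.0 steps 2.3445100487538606 0.0
```

Request:
move_arm --deltas '[[[0,0,-0.005,0,1],[0,0,-0.01,0,1],[0,0,-0.01,0,1],[0.025,0,-0.01,0,1],[0.05,0,-0.01,0,1],[0.075,0,-0.01,0,1],[0.094,0,-0.01,0,1],[0.094,0,-0.01,0,1]]]'

```text
clock: 4.45
position: [0.5068, -0.137, 0.1776]
ee_rot: [-0.001, 0.027, 1.0, 0.0]
contact_force: [0.4, 0.7, -1.4]
width: 0.0147
gripper_force: 58.4
```

```bash
python3 - <<'E'
from h import *
s=manip.get_state();im=manip.get_image("wrist")
print(s['position'],s['ee_rot'],s['contact_force'],s['width'])
cv2.imwrite('pics/w4.png',im[:,:,::-1])
for i in range(5):
    manip.get_image("top");q=manip.get_state();print(q['position'].round(4),q['contact_force'].round(2))
E
```

```text
[ 0.50678194 -0.13702472  0.17761787] [-1.11806806e-03  2.68546953e-02  9.99638673e-01  3.12915754e-04] [ 0.42809064  0.66801587 -1.40268918] 0.014742937273418528
[ 0.5095 -0.1377  0.178 ] [ 0.03 -0.24  0.1 ]
[ 0.51   -0.1378  0.178 ] [-0.15 -0.17 -0.33]
[ 0.5101 -0.1378  0.1779] [ 0.73  0.41 -0.58]
[ 0.51   -0.1377  0.1778] [ 1.06  1.58 -1.12]
[ 0.5099 -0.1376  0.1778] [ 0.06  0.68 -0.43]
```

View pics/w4.png

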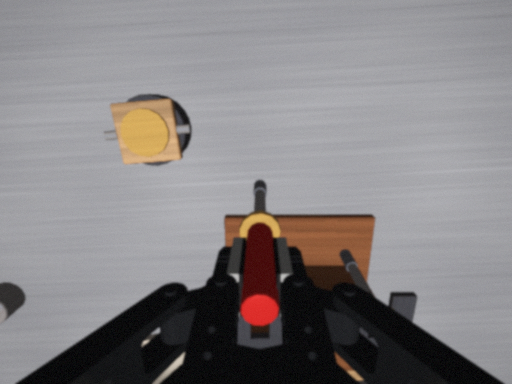

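The brush is clear of the rack and upright in the grip: collar at (260,228), bristles near (260,184), disc at (144,132).

```bash
python3 - <<'E'
from h import *
s=manip.get_state();c=cam("wrist",s)
print(s['clock'],"col",ray(c,(260,229),.149).round(4),"top",ray(c,(260,310),.219).round(4),"disc",ray(c,(144,132),.044).round(4),"tip",ray(c,(260,184),.047).round(4))
plan([.48,-.137,.262]);plan([.480,.177,.262],87)
E
```

```text
4.75 col [ 0.5056 -0.1371  0.149 ] top [ 0.5069 -0.1374  0.219 ] disc [ 0.4536 -0.2393  0.044 ] tip [ 0.5072 -0.137   0.047 ]
d [ 0.0373 -0.0012 -0.1053] twist 0.0 steps 1.7877991069957968 0.0
d [ 0.0581  0.3907 -0.1053] twist -0.0003 steps 6.541424911156051 0.00393799492291094
```

Request:
move_arm --deltas '[[[0.037,0,-0.05,0,1],[0.037,0,-0.105,0,1],[0.037,0,-0.105,0,1],[0.054,0.39,-0.105,0,1],[0.054,0.39,-0.105,0,1],[0.054,0.39,-0.105,0,1],[0.054,0.39,-0.105,0,1],[0.054,0.39,-0.105,0,1],[0.054,0.39,-0.105,0,1],[0.054,0.39,-0.105,0,1],[0.054,0.39,-0.105,0,1],[0.054,0.39,-0.105,0,1]]]'

```text
clock: 5.95
position: [0.4825, 0.1757, 0.2612]
ee_rot: [-0.0, 0.026, 1.0, -0.001]
contact_force: [0.0, 0.3, -1.3]
width: 0.0146
gripper_force: 58.9
```

```bash
cat >> h.py <<'E'
def avg(n=6):
    L=[]
    for _ in range(n):
        manip.get_image("top");s=manip.get_state();L.append(np.r_[s['contact_force'],s['position']])
    L=np.array(L);print(round(s['clock'],2),"F",L[:,:3].mean(0).round(2),"sd",L[:,2].std().round(2),"p",L[-1,3:].round(4))
E
python3 - <<'E'
from h import *
avg(8)
s=manip.get_state();im=manip.get_image("wrist");c=cam("wrist",s)
cv2.imwrite('pics/w5.png',im[:,:,::-1]);print(proj(c,(.480,.177,.048)),s['position'])
h=ray(c,(260,229),.149)
plan([.483,.177,.19]);plan([.483,.177,.175])
E
```

```text
6.35 F [-0.36  0.1  -0.69] sd 0.67 p [0.4826 0.1756 0.262 ]
[260.46042249 164.55805766] [0.48258131 0.17559633 0.2619982 ]
d [-0.0005  0.0015  0.09  ] twist 0.0 steps 1.4402504876859459 0.0
d [-0.0005  0.0015  0.1088] twist 0.0 steps 1.7402096719144744 0.0
```

View pics/w5.png

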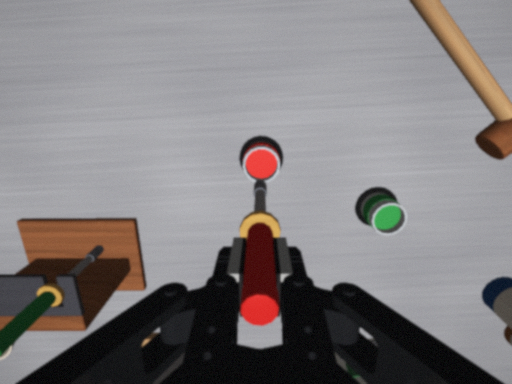

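The rim centre is at about (261,163), within 1 mm of the (260.5,164.6) predicted, and the green jar at (387,217) is well clear. Now down into the mouth, then feeling in small steps.

Request:
move_arm --deltas '[[[0,0.0015,0.04,0,1],[0,0.0015,0.08,0,1],[0,0.0015,0.1,0,1],[0,0.0015,0.107,0,1],[0,0.0015,0.107,0,1],[0,0.0015,0.107,0,1]]]'

```text
clock: 7.0
position: [0.4834, 0.1777, 0.1773]
ee_rot: [0.001, 0.027, 1.0, 0.0]
contact_force: [0.3, -0.1, -0.9]
width: 0.0146
gripper_force: 58.9
```

```bash
python3 -c "
from h import *
avg(8)"
```

```text
7.4 F [-0.01 -0.02 -0.97] sd 0.56 p [0.4826 0.1777 0.1766]
```

Request:
move_arm --deltas '[[[0,0,0.0025,0,1],[0,0,0.005,0,1],[0,0,0.005,0,1]]]'

```text
clock: 7.7
position: [0.4822, 0.1775, 0.1718]
ee_rot: [-0.0, 0.027, 1.0, -0.0]
contact_force: [0.1, -0.3, -2.2]
width: 0.0147
gripper_force: 58.9
```

```bash
python3 -c "
from h import *
avg(8)"
```

```text
8.1 F [-0.24  0.09 -0.79] sd 0.62 p [0.4825 0.1776 0.1723]
```

Request:
move_arm --deltas '[[[0,0,0.0025,0,1],[0,0,0.005,0,1],[0,0,0.005,0,1]]]'

```text
clock: 8.4
position: [0.4822, 0.1775, 0.1679]
ee_rot: [-0.0, 0.027, 1.0, -0.0]
contact_force: [-0.8, 0.0, -0.6]
width: 0.0147
gripper_force: 58.9
```

```bash
python3 -c "
from h import *
avg(8)"
```

```text
8.8 F [ 0.2  -0.24 -0.75] sd 0.43 p [0.4825 0.1776 0.1683]
```

Request:
move_arm --deltas '[[[0,0,0.0025,0,1],[0,0,0.005,0,1],[0,0,0.005,0,1]]]'

```text
clock: 9.1
position: [0.4822, 0.1775, 0.1639]
ee_rot: [-0.0, 0.027, 1.0, -0.0]
contact_force: [-0.6, -0.9, -0.5]
width: 0.0144
gripper_force: 58.9
```

```bash
python3 -c "
from h import *
avg(8)"
```

```text
9.5 F [-0.07  0.1  -0.86] sd 0.63 p [0.4825 0.1776 0.1643]
```

Request:
move_arm --deltas '[[[0,0,0.0025,0,1],[0,0,0.005,0,1],[0,0,0.005,0,1]]]'

```text
clock: 9.8
position: [0.4828, 0.1777, 0.1604]
ee_rot: [0.0, 0.027, 1.0, 0.0]
contact_force: [-0.4, 0.3, 2.2]
width: 0.0146
gripper_force: 59.0
```

```bash
python3 -c "
from h import *
avg(8)"
```

```text
10.2 F [0.21 0.17 2.18] sd 0.41 p [0.4826 0.1777 0.1604]
```

Contact: force rose by about 3.0 N. One more mm for margin, hold, then up.

Request:
move_arm --deltas '[[[0,0,0.0012,0,1],[0,0,0.0012,0,1],[0,0,0.0012,0,1],[0,0,0.0012,0,1],[0,0,0.0012,0,1],[0,0,-0.03,0,1],[0,0,-0.08,0,1],[0,0,-0.127,0,1],[0,0,-0.127,0,1],[0,0,-0.127,0,1]]]'

```text
clock: 11.2
position: [0.4822, 0.1775, 0.2618]
ee_rot: [-0.0, 0.027, 1.0, -0.0]
contact_force: [-0.8, -0.5, -1.3]
width: 0.0143
gripper_force: 59.0
```

```bash
python3 -c "
from h import *
avg(4)
plan([.454,.176,.262]);plan([.454,-.239,.262],87)"
```

```text
11.4 F [-0.19  0.19 -0.84] sd 0.45 p [0.4813 0.1773 0.26  ]
d [ 0.034  -0.0035 -0.0024] twist 0.0 steps 0.548328123315238 0.0
d [ 0.0065 -0.5215 -0.0019] twist -0.0004 steps 8.344532991777168 0.004927661698965712
```

Request:
move_arm --deltas '[[[0.03,-0.04,0,0,1],[0.007,-0.52,0,0,1],[0.007,-0.52,0,0,1],[0.007,-0.52,0,0,1],[0.007,-0.52,0,0,1],[0.007,-0.52,0,0,1],[0.007,-0.52,0,0,1],[0.007,-0.52,0,0,1],[0.007,-0.52,0,0,1],[0.007,-0.52,0,0,1],[0.007,-0.52,0,0,1],[0.007,-0.52,0,0,1]]]'

```text
clock: 12.6
position: [0.4543, -0.2362, 0.261]
ee_rot: [-0.001, 0.026, 1.0, 0.001]
contact_force: [-1.0, 0.1, -0.9]
width: 0.0145
gripper_force: 59.0
```

```bash
python3 - <<'E'
from h import *
avg(4)
s=manip.get_state();im=manip.get_image("wrist");c=cam("wrist",s)
b=[x for x in blobs(im,(12,140,120),(25,255,255),100)];print(b,proj(c,(.451,-.2385,.044)))
cv2.imwrite('pics/w6.png',im[:,:,::-1])
plan([.454,-.239,.178])
E
```

```text
12.8 F [-0.04  0.37 -0.59] sd 0.32 p [ 0.4549 -0.2362  0.2619]
[([241, 146, 33, 33, 760], [257.0, 161.8]), ([241, 213, 38, 25, 485], [259.3, 223.4]), ([428, 291, 25, 19, 197], [438.2, 298.1])] [257.38304071 163.01921064]
d [ 0.001  -0.0033  0.105 ] twist 0.0 steps 1.6810552187382306 0.0
```

View pics/w6.png

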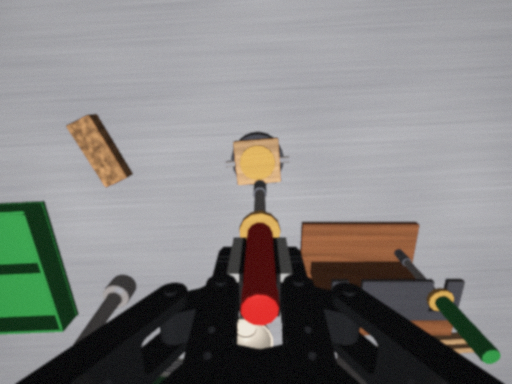

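The disc centre is at (257,162), 1 px from prediction. Descending.

Request:
move_arm --deltas '[[[0.001,-0.0033,0.05,0,1],[0.001,-0.0033,0.09,0,1],[0.001,-0.0033,0.105,0,1],[0.001,-0.0033,0.108,0,1],[0.001,-0.0033,0.11,0,1],[0.001,-0.0033,0.11,0,1]]]'

```text
clock: 13.45
position: [0.4546, -0.2405, 0.1752]
ee_rot: [0.001, 0.026, 1.0, -0.001]
contact_force: [-0.5, -0.9, 0.4]
width: 0.0145
gripper_force: 59.2
```

```bash
python3 -c "
from h import *
avg(8)"
```

```text
13.85 F [-0.16 -0.05  0.53] sd 0.27 p [ 0.4544 -0.2406  0.1744]
```

Request:
move_arm --deltas '[[[0,0,0.002,0,1],[0,0,0.0035,0,1],[0,0,0.0035,0,1],[0,0,0.0035,0,1]]]'

```text
clock: 14.25
position: [0.4543, -0.2405, 0.1714]
ee_rot: [0.001, 0.027, 1.0, -0.0]
contact_force: [1.2, -0.4, 4.3]
width: 0.0142
gripper_force: 59.5
```

```bash
python3 -c "
from h import *
avg(8)
plan([.454,-.239,.262]);plan([.509,-.1375,.262])"
```

```text
14.65 F [ 0.61 -0.67  3.57] sd 0.46 p [ 0.4541 -0.2404  0.1712]
d [ 1.000e-04  1.600e-03 -1.135e-01] twist 0.0 steps 1.8161861697959505 0.0
d [-0.0618  0.132  -0.1135] twist 0.0 steps 2.955772701929028 0.0
```

Pressed at about 4.2 N for over 0.4 s. Up and back to the staging point in front of the fork.

Request:
move_arm --deltas '[[[0,0,-0.05,0,1],[0,0,-0.1135,0,1],[0,0,-0.1135,0,1],[-0.052,0.132,-0.1135,0,1],[-0.052,0.132,-0.1135,0,1],[-0.052,0.132,-0.1135,0,1],[-0.052,0.132,-0.1135,0,1],[-0.052,0.132,-0.1135,0,1]]]'

```text
clock: 15.45
position: [0.5001, -0.137, 0.2608]
ee_rot: [-0.001, 0.026, 1.0, -0.0]
contact_force: [-0.4, -0.4, -1.0]
width: 0.0142
gripper_force: 59.2
```

```bash
python3 - <<'E'
from h import *
avg(6)
s=manip.get_state();im=manip.get_image("wrist");c=cam("wrist",s)
cv2.imwrite('pics/w7.png',im[:,:,::-1])
for p in((.5633,-.1393,.135),(.5833,-.1405,.135)):print(proj(c,p))
print(blobs(im,(0,170,50),(5,255,255),40))
plan([.5099,-.1377,.178],87);
E
```

```text
15.75 F [ 0.42 -0.31 -1.17] sd 0.66 p [ 0.5006 -0.1378  0.2617]
[261.35115784 247.60124384]
[261.19283822 264.96173723]
[([485, 115, 27, 36, 304], [494.3, 132.2]), ([239, 224, 41, 101, 2449], [259.4, 280.8])]
d [-0.0115  0.0006  0.1048] twist -0.001 steps 1.6868615485512666 0.014345016257996019
```

View pics/w7.png

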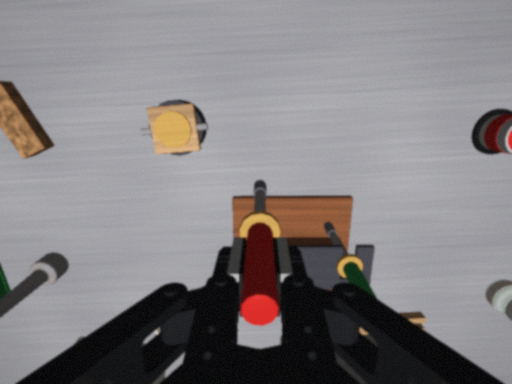

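The brush has not slipped: collar still at (260,224). The green brush hangs undisturbed at (350,266) and the free slot lies straight behind.

Request:
move_arm --deltas '[[[0,0.0007,0.04,0,1],[0,0.0007,0.08,0,1],[0,0.0007,0.105,0,1],[0,0.0007,0.105,0,1],[0,0.0007,0.105,0,1],[0,0.0007,0.105,0,1]]]'

```text
clock: 16.4
position: [0.5021, -0.1369, 0.1794]
ee_rot: [0.001, 0.027, 1.0, -0.001]
contact_force: [0.7, 0.4, -0.5]
width: 0.0146
gripper_force: 59.2
```

```bash
python3 - <<'E'
from h import *
avg(6)
plan([.5851,-.1415,.178],86.95)
E
```

```text
16.7 F [-0.29  0.11 -0.73] sd 0.59 p [ 0.5013 -0.1364  0.1785]
d [-0.1049 -0.0008  0.0007] twist 0.0001 steps 1.6791982391206435 0.0009254564507812695
```

Request:
move_arm --deltas '[[[-0.02,-0.0008,0,0,1],[-0.04,-0.0008,0,0,1],[-0.06,-0.0008,0,0,1],[-0.08,-0.0008,0,0,1],[-0.095,-0.0008,0,0,1],[-0.105,-0.0008,0,0,1],[-0.105,-0.0008,0,0,1],[-0.105,-0.0008,0,0,1]]]'

```text
clock: 17.5
position: [0.5843, -0.1413, 0.1777]
ee_rot: [-0.001, 0.026, 1.0, 0.0]
contact_force: [-0.6, 0.1, -1.3]
width: 0.0145
gripper_force: 59.2
```

```bash
python3 - <<'E'
from h import *
avg(6)
s=manip.get_state();im=manip.get_image("wrist")
cv2.imwrite('pics/w8.png',im[150:270,180:320,::-1].repeat(4,0).repeat(4,1))
plan([.5851,-.1415,.1705],86.95)
E
```

```text
17.8 F [-0.41  0.17 -0.93] sd 0.19 p [ 0.5845 -0.1414  0.178 ]
d [-0.0007 -0.0001  0.0094] twist -0.0 steps 0.1504883348816808 0.00030747856579846144
```

View pics/w8.png

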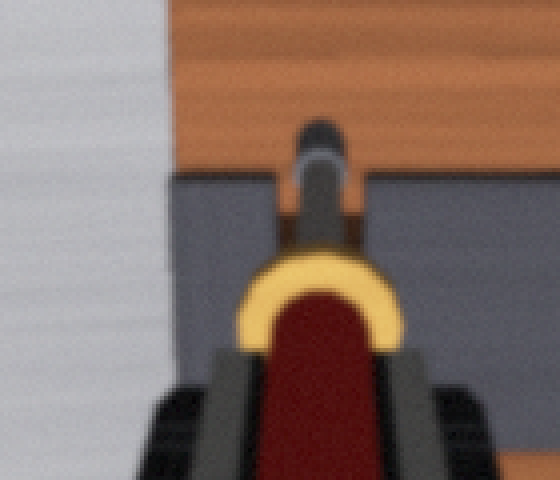

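The shank at (321,200) is centred in the slot (277 to 365) and the collar is above the plate. Now lower it onto the plate.

Request:
move_arm --deltas '[[[0,0,0.004,0,1],[0,0,0.008,0,1],[0,0,0.0092,0,1],[0,0,0.0092,0,1],[0,0,0.0092,0,1]]]'

```text
clock: 18.35
position: [0.5847, -0.1413, 0.1706]
ee_rot: [-0.0, 0.027, 1.0, 0.0]
contact_force: [-1.3, 0.5, 1.8]
width: 0.0145
gripper_force: 59.8
```

```bash
python3 -c "
from h import *
avg(6)"
```

```text
18.65 F [-1.53  0.32  1.97] sd 0.37 p [ 0.5847 -0.1413  0.1706]
```

The plate carries the collar (about +2.9 N). Release.

Request:
move_arm --deltas '[[[0,0,0,0,0.6],[0,0,0,0,0.2],[0,0,0,0,-0.2],[0,0,0,0,-0.6],[0,0,0,0,-1],[0,0,0,0,-1],[0,0,0,0,-1],[0,0,0,0,-1],[0,0,0,0,-1],[0,0,0,0,-1],[0,0,0,0,-1]]]'

```text
clock: 19.75
position: [0.5849, -0.1414, 0.1705]
ee_rot: [0.0, 0.027, 1.0, 0.0]
contact_force: [-0.9, -0.3, -1.3]
width: 0.0855
gripper_force: 0.0
```

Request:
move_arm --deltas '[[[0,0,-0.03,0,-1],[0,0,-0.07,0,-1],[0,0,-0.12,0,-1],[0.04,0,-0.19,0,-1],[0.04,0,-0.19,0,-1],[0.04,0,-0.19,0,-1],[0.04,0,-0.19,0,-1],[0.04,0,-0.19,0,-1]]]'

```text
clock: 20.55
position: [0.5525, -0.1395, 0.3201]
ee_rot: [-0.002, 0.027, 1.0, 0.001]
contact_force: [0.4, -0.8, -0.6]
width: 0.0856
gripper_force: 0.0
```

```bash
python3 - <<'E'
from h import *
avg(4)
s=manip.get_state();im=manip.get_image("wrist");c=cam("wrist",s)
print(s['width'],s['position'])
for p in((.583,-.1405,.141),(.583,-.1405,.211),(.5884,-.05,.141),(.5884,-.05,.211)):print(proj(c,p).round(1))
cv2.imwrite('pics/w9.png',im[:,:,::-1])
E
```

```text
20.75 F [-0.05  0.19  0.25] sd 0.28 p [ 0.5529 -0.1396  0.3209]
0.08530317854876121 [ 0.55290378 -0.13958605  0.32093306]
[259.9 199.7]
[260.1 225.2]
[339.1 200.2]
[359.  225.8]
```

View pics/w9.png

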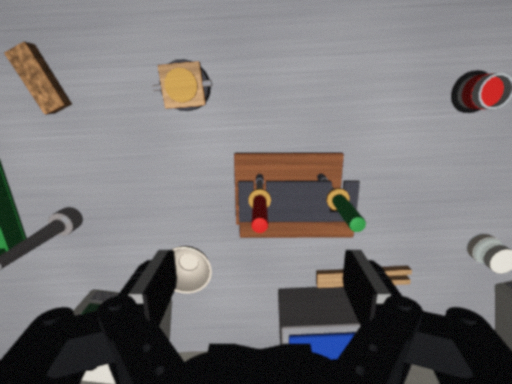

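The red brush hangs upright in its fork: collar at (260,200) and top at (260,225), as predicted. The green brush at (339,200) is unmoved. Handing in.

```bash
python3 -c "
from rig import manip
print(manip.sign_off())"
```

```text
the job is handed in; nothing more can be done
None
```

The red brush was pressed on the red cake (just under 4 N) and then on the middle of the brass disc (about 4.2 N), hung back in its own fork and released; the job is handed in at about 21 s, with no verdict returned.

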